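# Load the studio photo printer and start a print

## Robot

A 6-joint arm with a two-finger parallel gripper is mounted at the origin on the work surface. World frame = base frame: x ahead of the robot, y to its left, z up, the work surface at z = 0. Lengths are in mm, angles in rad, forces in N, time in s.
With the tool pointing down it reaches from about 350 to 850 mm from the base axis. Payload 8.1 kg.
Tool frame: the origin (TCP) lies on the centre line of the jaws, within the pads' length; the fingertips stand 14 mm ahead of it and the grasp point (between the pads) lies 5 mm behind it; z points along the fingers, y is the direction in which the jaws open and shut (so a half turn about z gives the same grasp; the last joint's range is limited). The gripper opens to 93 mm and grips with 3 to 60 N. Pads are 15 mm wide; open, the fingers measure 128 mm over their backs; the gripper's body (75 mm by 188 mm) begins 65 mm behind the grasp point.
Start: joints at [-1.277, 0.13, 1.488, -0, 1.523, -0.085], TCP at [221.903, -557.462, 232.635] pointing down, gripper open.
Joint ranges: [-2.96, 2.96], [-0.89, 2.26], [0.02, 2.5], [-1.34, 4.48], [0, 2.73], [-2.66, 2.66]. Speed limits (rad/s): [2.39, 2.39, 2.79, 3.14, 3.14, 3.14].

## Interface

Orientations are given as a rotation vector (axis times angle).
In Python, from rig import * gives the robot as it stands.
- The arm moves only by the tool apply_moves, never from a script. Its argument "targets" is a list of rows, each an object with "gripper": the opening, from 0 (shut) to 1 (fully open); "slide": the shift along the tool's x, y, z in mm, a list of three; "yaw": the turn about the tool's z in rad. In form: [{"gripper": gripper, "slide": [dx, dy, dz], "yaw": yaw}, ...]. A call has exactly 10 rows; each row is the pose to reach, as a shift and turn from the pose measured when the call began, along the tool's axes at that moment; what a row does not reach only later rows make up. A row lasts 1/10 s, in which the tool goes at most 50 mm and 8.59 degrees, less where a joint would pass 70% of its speed; a pose out of reach is approached as far as the arm can. A call with a gripper value outside its range is refused whole. The fingers move at their own pace and stop on an object; the grip force is fixed at half the most. Time passes only in rows, so rows that repeat a pose let the fingers close, or fill a call up. It gives the time, the measured TCP pose, the force and the opening at its end, in the units of the state.
- observe(): the state, without advancing time (a new reading comes with each control period).
- camera(name): name is "side" or "top" or "wrist"; returns a dict with "image" (384x512x3 uint8, red, green, blue), "depth" (384x512 float32, mm along the optical axis (not along the pixel's ray), 0 where there is no reading), "intrinsics" (3x3 intrinsics, pixels), "position" and "attitude" of the camera in the world. Camera axes: x right, y down, z forward; pixel columns grow to the right and rows downward; lengths in mm; the calibration is good to about 2 mm. A picture is of the moment at which its call begins.
- sign_off(): hands the job in, once; it reports no verdict.
Trained networks look in a picture, given as the dict that the camera call returned (one of the last four; its "shot" number tells which), for a name from the list of things; names that differ only in an ending like _2 or _b are one class to them, and where a whole thing is asked for, a point or a joint stands for the part that bears it (a point fixed in the world has none). Each returns a list of dicts, best first, with "confidence" (0 to 1); they miss things now and then, are a little off and sometimes report something else, mostly with a low value. They report only what shows in the picture. A call takes as long as a camera call. They do not tell look-alikes from the thing itself.
- recognise(picture, name): "bbox" ([left, top, right, bottom] in pixels, round what is visible of it).
- trace(picture, name): "pixels" (384x512 bool, what is visible of it) and "bbox" ([left, top, right, bottom] in pixels, round what is visible of it).
- pinpoint(picture, name): "point" ([row, column] in pixels: a listed point, or the origin of a listed thing).
The state is a dict: "t": time; "joint_positions": joint angles; "qd": joint speeds; "joint_efforts": joint torques, N m; "ee_pos": TCP position; "tcp_rot": TCP orientation; "wrist_force": force on the tool from outside, world axes, zero at the start; "moment": the same for the moment, N m; "width": finger opening in mm.
Only numpy, scipy, OpenCV 4.12 (cv2) and the standard library are available. Lean on these libraries where they do the work, as an engineer would, in place of code of your own. Each camera call takes 0.05 s, during which the arm holds its last target.

## Task

Load the photo printer and start a print: slide the paper cassette, paper box first, straight into the slot at the foot of the printer's front until the sprung catch over the slot clicks down behind the back edge of the box. Then let go of it and press the round button on top of the printer all the way down and let it come up. Leave the pen pot, the magnifier and the ruler where they are.

Things in the scene. Friction and masses are not known exactly. Their poses are not given: they have to be found in the camera images.
- printer: White photo printer, fixed on the table: 196 mm wide (y), 150 deep (x), 70 high. Origin: centre of its underside, at table height, z up. Its +x runs from front to back: front face at x = -75 mm, the cassette goes in along +x. From start to start it stands elsewhere and turned up to 0.3 rad either way from its front facing the robot's right
- slot_mouth (a point): Middle of the slot at the front face, table height (printer x -75, y 0, z 0 mm). The slot is open down to the table, 108 mm wide (y +-54), its roof 34 mm above the table, 78 mm deep to a solid end stop at printer x = +3 mm. Two grey flared cheeks widen its mouth to 124 mm at printer x = -87 mm
- catch (a joint): Grey sprung lever over the middle of the slot, 24 mm wide, standing out 53 mm from the front face, top 45 mm above the table; hinged inside the printer across the slot. 0 rad: down, at rest; grows as its nose is pushed up (0.13 when riding on the box's top; stop 0.35). Sliding the cassette under it takes about 3 to 8 N more than dragging it
- catch_nose (a point): Lower end of the catch's hook, at its upright locking face, which looks into the slot: at rest at printer x = -100 mm, 20 mm above the table. Its outer side is a ramp (out to printer x = -128 mm) that the cassette's tapered lead pushes up
- cassette: Loose grey paper cassette flat on the table, 0.21 to 0.36 kg, 200 mm long (x -105 to +95), 104 wide; it slides on the table. Origin on the underside, mid-width. Front (+x): paper box x -5 to 95, 28 high, two white windows on top. Rear: flat print deck 5 mm thick with a grip block. Home against the end stop, its origin is at printer x = -92 mm, y 0, its x along the printer's x
- cassette_grip (a point): In the grip block in the middle of the deck, 27 mm above the table, cassette x -70 mm. The block is 26 mm wide (cassette y), 50 long (x -95 to -45), from the deck at 5 mm up to 40 mm above the table, with 39 mm of flat deck at either side: pinch it across the 26 mm from above
- box_edge (a point): Top middle of the box's upright back edge (cassette x -5, z 28 mm), behind which the catch drops. With the cassette home it is at printer x = -97 mm, 3 mm past the locking face. Two gussets 15 mm high stand at the sides of the deck just behind it (to cassette x -27 mm)
- cassette_lead (a point): Middle of the front end of the box (cassette x 95, z 10 mm). The box's top slopes from 28 mm high (x = 70) down to 19 mm at this end, whose corners are rounded; home, it lies at printer x = +3 mm
- print_button (a joint): round white push button, 26 mm across, in a low grey collar 12 mm high (42 mm across) on top of the printer (printer frame x +20, y -60 mm). 0 up, 0.006 m fully down; springs back by itself; about 4.5 N to push fully down
- print_button_top (a point): middle of the button's top face, about 92 mm above the table when up
- pen_pot: bystander: white mug with pencils and pens, 82 mm across, handle at one side, 190 mm tall with the pens; origin at the centre of its underside
- magnifier: bystander: magnifying glass lying flat, 102 mm across, 196 mm long with its handle (to -x); origin under the middle of the lens
- ruler: bystander: steel ruler lying flat, 220 x 30 x 4 mm; origin at the centre of its underside
There are look-alikes about, which are no part of the job. Several things have the shape of the cassette; the one meant has the colours described above.

How it is judged (in metres and radians):
On the way, in this order (a step that is already met when the one before it is completed fails the run):
1. the cassette is home in the slot and the catch has clicked down behind its box (x of box_edge in the frame of printer above -0.1015 m and x of cassette_lead in the frame of printer between -0.003 and 0.01 m and y of box_edge in the frame of printer between -0.008 and 0.008 m and y of cassette_lead in the frame of printer between -0.008 and 0.008 m and height (world z) of box_edge below 0.034 m and value of joint catch below 0.03 rad), for 0.2 s.
2. the print button is pressed down (value of joint print_button above 0.0045 m), for 0.05 s.
At the end, for the whole second after the job is handed in: Cassette flat (0.06 rad) and still in the slot, lead within 6 mm of the end stop, box edge at most 1.5 mm outside the locking face, catch down behind it (under 0.03 rad); after that the button was pressed 4.5 mm or more and is up again (under 1.5 mm) (all of step 1 and angle between cassette's own z axis and vertical below 0.06 rad and linear speed of cassette below 0.02 m/s and value of joint print_button below 0.0015 m); the robot touches nothing.
It fails at once if a bystander (pen pot, magnifier or ruler) is moved more than 30 mm (distance of any of pen_pot, magnifier, ruler from where it was at the start of the episode above 0.03 m).
It also fails if it takes over 48 s, if anything falls off the work surface, if the arm or the gripper's body presses on something with over 40 N, if the wrist force passes 120 N, or if a joint passes its speed limit or range.

## Working session

There is one attempt and no reset: what is moved stays moved. The work goes in short steps, Python scripts to look and compute and a tool call to move; the robot and the scene stay as the last step left them, time stands still between calls to the robot, and variables do not carry over. Pictures are saved under pics/ and viewed, and the job is handed in when it is done.

Besides the shell and the picture viewer there is one more tool, called after ">>>" as name(argument=value, ...), one argument or row to a line, values as JSON. apply_moves: Moves the arm, as the interface text tells. Its arguments: {"type":"object","properties":{"targets":{"type":"array","items":{"type":"object","properties":{"gripper":{"type":"number"},"slide":{"type":"array","items":{"type":"number"}},"yaw":{"type":"number"}}}}},"required":["targets"]}

```bash
mkdir -p pics; ls
cat > h.py <<'E'
from rig import *
import numpy as np, cv2
from scipy.spatial.transform import Rotation as R
def att(c):
    a=np.array(c["attitude"],float)
    return a if a.shape==(3,3) else R.from_rotvec(a).as_matrix()
def px2w(c,row,col,z=None,d=None):
    K=np.array(c["intrinsics"]);M=att(c);p=np.array(c["position"],float)
    r=M@np.array([(col-K[0,2])/K[0,0],(row-K[1,2])/K[1,1],1.])
    s=(z-p[2])/r[2] if z is not None else (d if d is not None else c["depth"][int(round(row)),int(round(col))])
    return p+s*r
def save(c,n,f=1):
    im=cv2.cvtColor(np.array(c["image"]),cv2.COLOR_RGB2BGR)
    cv2.imwrite("pics/"+n,im)
E
python3 - <<'E'
from h import *
print(observe())
for n in ["side","top"]:
    c=camera(n); save(c,n+"0.png"); print(n,c["position"],c["attitude"],c["intrinsics"])
    for th in ["printer","cassette","pen_pot","magnifier","ruler"]:
        print(th,[(np.round(r["bbox"]).tolist(),round(r["confidence"],2)) for r in recognise(c,th)])
    for th in ["slot_mouth","catch_nose","cassette_grip","box_edge","cassette_lead","print_button_top","cassette","printer"]:
        print(th,[(np.round(r["point"],1).tolist(),round(r["confidence"],2)) for r in pinpoint(c,th)])
E
```

```text
pics
{'t': 0.0, 'joint_positions': array([-1.27741594e+00,  1.31152491e-01,  1.48926411e+00, -1.84505844e-05,
        1.52296744e+00, -8.53892702e-02]), 'qd': array([-0.0012271 ,  0.00095278,  0.00099891, -0.00071301,  0.00126592,
       -0.00102149]), 'joint_efforts': array([-2.39853245e-03, -5.59855771e+01, -4.91748548e+01,  7.66043644e-02,
        3.57360870e-02, -8.83898565e-05]), 'ee_pos': array([ 221.73381739, -556.95674838,  231.60092008]), 'tcp_rot': array([-3.08367345e+00, -5.91086096e-01,  3.20715405e-04]), 'wrist_force': array([0.28732591, 0.05037307, 0.22464193]), 'moment': array([-0.00445509,  0.01968214,  0.06765442]), 'width': 93.21584821208158}
side [ 48.97391521 718.05481476 765.1337094 ] [-0.6985557   2.48768658 -1.25231598] [[406.12326524   0.         250.88589596]
 [  0.         406.12326524 196.24175848]
 [  0.           0.           1.        ]]
printer [([126.0, 253.0, 229.0, 338.0], 0.58)]
cassette [([264.0, 246.0, 324.0, 309.0], 0.96), ([110.0, 213.0, 154.0, 270.0], 0.9), ([244.0, 190.0, 304.0, 236.0], 0.67)]
pen_pot [([172.0, 155.0, 203.0, 219.0], 0.91), ([2
[... 996 characters left out ...]
5.0], 0.57)]
pen_pot [([132.0, 185.0, 142.0, 193.0], 0.19)]
magnifier [([307.0, 127.0, 364.0, 161.0], 0.75), ([245.0, 195.0, 311.0, 230.0], 0.49)]
ruler [([363.0, 181.0, 378.0, 250.0], 0.63)]
slot_mouth [([207.9, 173.5], 0.62)]
catch_nose [([198.1, 182.7], 0.66)]
cassette_grip [([112.3, 186.6], 0.71), ([279.7, 195.6], 0.61), ([212.7, 299.0], 0.57)]
box_edge [([123.1, 176.8], 0.95), ([272.5, 220.1], 0.92), ([210.4, 278.7], 0.65)]
cassette_lead [([212.5, 248.2], 0.58), ([153.3, 164.4], 0.58), ([145.5, 245.2], 0.24)]
print_button_top [([187.7, 133.4], 0.54)]
cassette [([270.6, 218.3], 0.93), ([211.2, 279.2], 0.91), ([130.7, 177.7], 0.89), ([208.1, 152.7], 0.36)]
printer [([207.8, 151.6], 0.66)]
```

Run:
```python
import cv2
t=cv2.imread('pics/top0.png')
cv2.imwrite('pics/top0c.png',cv2.resize(t[90:310,100:390],None,fx=2.7,fy=2.7,interpolation=cv2.INTER_CUBIC))
t=cv2.imread('pics/side0.png')
cv2.imwrite('pics/side0c.png',cv2.resize(t[140:350,100:360],None,fx=2.8,fy=2.8,interpolation=cv2.INTER_CUBIC))
```

```text
(no output)
```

View pics/top0c.png

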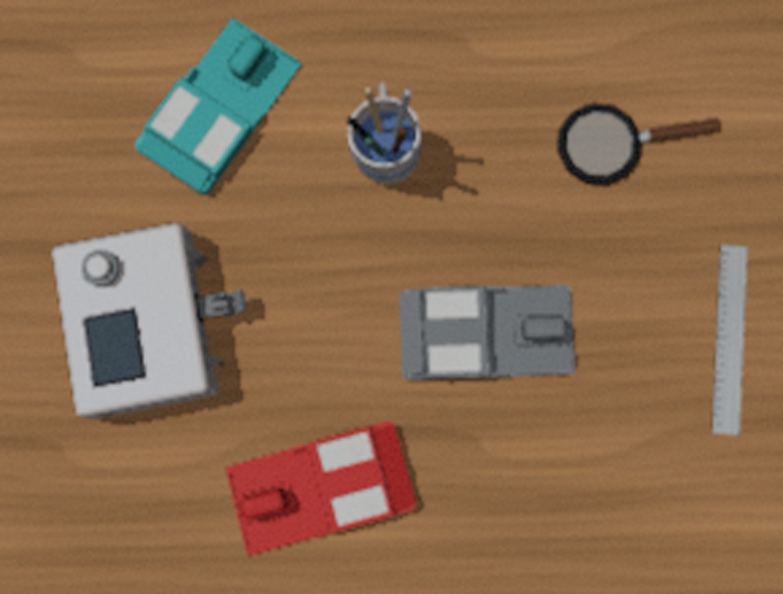

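View pics/side0c.png

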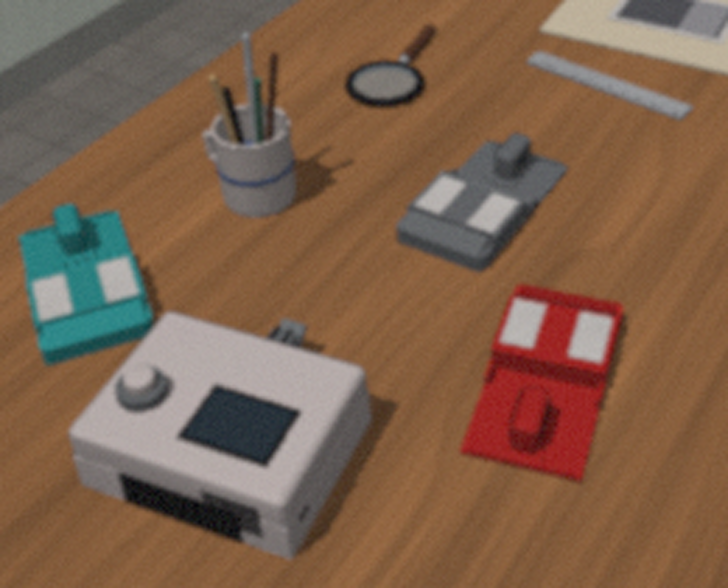

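The top view shows three things of the cassette's shape: teal at about (row 130, col 178), red at (270, 220) and grey with white windows at (213, 280). The grey one fits the description. The printer is at (208, 152), its catch facing image right.

```bash
cat >> h.py <<'E'
def cloud(c):
    K=np.array(c["intrinsics"]);M=att(c);p=np.array(c["position"],float)
    v,u=np.mgrid[0:384,0:512]; d=np.array(c["depth"],float)
    X=np.stack([(u-K[0,2])/K[0,0]*d,(v-K[1,2])/K[1,1]*d,d],-1)
    W=X@M.T+p; W[d<=0]=np.nan
    return W
E
python3 - <<'E'
from h import *
t=camera("top");W=cloud(t)
print("table z",np.nanmedian(W[240:300,280:340,2]), W[213,262],W[212,299], W[210,160])
for (n,r,c) in [("grip",212.7,299),("edge",210.4,278.7),("lead",212.5,248.2),("button",187.7,133.4),("nose",198.1,182.7),("mouth",207.9,173.5)]:
    z=dict(grip=27,edge=28,lead=10,button=92,nose=20,mouth=0)[n]
    print(n,px2w(t,r,c,z=z),px2w(t,r,c))
def rect(m,name):
    P=W[m][:,:2].astype(np.float32); r=cv2.minAreaRect(P); b=cv2.boxPoints(r); print(name,r,m.sum()); print(np.round(b,1))
box=np.zeros((384,512),bool)
b=box.copy(); b[190:240,240:320]=1
rect(b&(W[...,2]>20)&(W[...,2]<33),"cas box")
g=np.abs(t["image"].astype(int)-t["image"].astype(int).mean(-1,keepdims=True)).max(-1)<18
rect(b&(W[...,2]>2.5)&(W[...,2]<60),"cas all")
b=box.copy(); b[165:255,110:200]=1
rect(b&(W[...,2]>64)&(W[...,2]<75),"printer top")
rect(b&(W[...,2]>76)&(W[...,2]<100),"collar")
s=camera("side");W=cloud(s)
b=box.copy(); b[180:245,235:315]=1
rect(b&(W[...,2]>22)&(W[...,2]<33),"side cas box")
b=box.copy(); b[245:345,120:240]=1
rect(b&(W[...,2]>64)&(W[...,2]<75),"side printer top")
for (n,r,c,z) in [("grip",195.9,283.5,27),("lead",230.3,256.2,10),("nose",269.5,195.9,20),("button",274,148.8,92)]:print(n,px2w(s,r,c,z=z),px2w(s,r,c))
E
```

```text
table z 1.0283061149280002 [515.97974362 -66.97377297  28.00985452] [ 515.13108689 -180.52535763   38.83892905] [528.05769754 240.49328609  69.26504704]
grip [ 514.24250094 -181.48582219   27.        ] [ 512.3040434  -179.89139576   45.08990122]
edge [ 522.81466073 -118.89203729   28.        ] [ 522.81910551 -118.89367805   27.96086451]
lead [520.5626791  -23.76088185  10.        ] [519.68828334 -23.98286498  17.91744026]
button [594.37218406 315.8397945   92.        ] [593.78672206 314.85689162  95.35029826]
nose [569.89302903 180.77753436  20.        ] [566.87842975 177.12793963  40.43670518]
mouth [542.11293554 213.53787984   0.        ] [536.38802874 204.40890193  45.70808215]
cas box ((519.5899658203125, -117.1275405883789), (103.72386932373047, 189.77818298339844), 1.5558807849884033) 975
[[ 465.2  -23.7]
 [ 470.3 -213.4]
 [ 574.  -210.6]
 [ 568.9  -20.9]]
cas all ((513.1491088867188, -122.3485107421875), (250.2591094970703, 155.381591796875), 88.5475845336914) 2602
[[ 432.3 -245.5]
 [ 587.6 -249.4]
 [ 594.     0.8]
 [ 438.7    4.7]]
printer top ((538.485595703125, 279.98498535
[... 366 characters left out ...]
8493041992188, 230.69805908203125), 29.868803024291992) 780
[[ 3.929e+02 -2.000e-01]
 [ 5.078e+02 -2.002e+02]
 [ 6.232e+02 -1.339e+02]
 [ 5.083e+02  6.610e+01]]
side printer top ((536.5807495117188, 281.3719177246094), (196.33065795898438, 151.1569366455078), 9.806048393249512) 4052
[[427.  339.1]
 [452.7 190.2]
 [646.2 223.6]
 [620.4 372.6]]
grip [ 513.07601804 -180.76426904   27.        ] [ 508.75804712 -172.40172414   33.86754031]
lead [512.02085246 -17.63415414  10.        ] [514.98875016 -22.34954997   5.15997318]
nose [558.20980139 196.08594123  20.        ] [524.00026213 231.15085939  70.05672534]
button [591.62390917 311.70974893  92.        ] [592.38259563 311.14163228  91.05888246]
```

The printer's pose agrees in both views: centre about (537.5, 280.7), x axis at about 99.8°, and a top face of 196x151 as it should be. Now I move over the grey cassette for a close look.

>>> apply_moves(
  targets=[
    {"gripper": 1,"slide": [42,-25,0],"yaw": -0.122},
    {"gripper": 1,"slide": [83,-50,0],"yaw": -0.244},
    {"gripper": 1,"slide": [125,-75,0],"yaw": -0.366},
    {"gripper": 1,"slide": [167,-101,0],"yaw": -0.488},
    {"gripper": 1,"slide": [208,-126,0],"yaw": -0.61},
    {"gripper": 1,"slide": [250,-151,0],"yaw": -0.732},
    {"gripper": 1,"slide": [292,-176,0],"yaw": -0.854},
    {"gripper": 1,"slide": [333,-201,0],"yaw": -0.976},
    {"gripper": 1,"slide": [375,-226,0],"yaw": -1.098},
    {"gripper": 1,"slide": [417,-251,0],"yaw": -1.218},
  ],
)

```text
t: 2.5
ee_pos: [517.5, -168.2, 233.0]
tcp_rot: [2.186, 2.255, 0.0]
wrist_force: [0.8, -1.5, -0.1]
width: 92.7
```

Run:
```python
from h import *
o=observe(); Rt=R.from_rotvec(o["tcp_rot"]).as_matrix(); print(o["t"],o["ee_pos"],Rt.round(3),o["joint_positions"].round(3))
c=camera("wrist"); save(c,"w1.png"); print(c["position"],att(c).round(3))
for th in ["cassette_grip","box_edge","cassette_lead","cassette"]:
    print(th,[(np.round(r["point"],1).tolist(),round(r["confidence"],2)) for r in pinpoint(c,th)])
```

```text
2.5 [ 517.51625709 -168.23697562  232.96596473] [[-0.031  1.     0.001]
 [ 1.     0.031 -0.   ]
 [-0.     0.001 -1.   ]] [-0.409 -0.021  1.645 -0.     1.517 -0.44 ]
[515.95193897 -94.59569301 386.55950223] [[ 1.     0.03   0.01 ]
 [ 0.032 -0.963 -0.267]
 [ 0.001  0.267 -0.964]]
cassette_grip [([188.2, 254.9], 0.68)]
box_edge [([134.4, 258.5], 0.61), ([44.4, 442.9], 0.46)]
cassette_lead [([44.2, 133.0], 0.92), ([46.5, 259.4], 0.55)]
cassette [([128.9, 259.4], 0.57)]
```

View pics/w1.png

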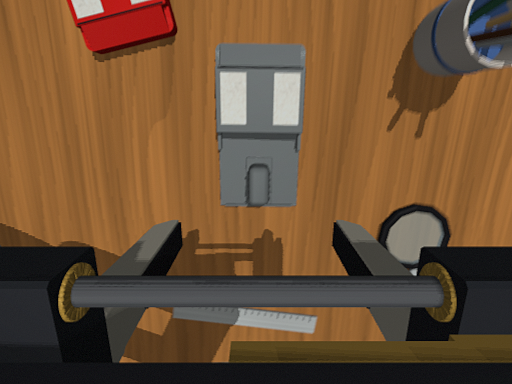

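The wrist view shows the grey cassette with white windows at (col 260, rows 45–205), its grip block at (258, 180), box front pointing up the image and free space around it. That confirms the choice. Next I measure its axis.

Run:
```python
from h import *
c=camera("wrist"); W=cloud(c); Z=W[...,2]
b=np.zeros((384,512),bool); b[40:215,205:315]=1
print(Z[150,230],Z[100,258],Z[185,258])
P=pinpoint(c,"box_edge")
for n,r,cc,z in [("grip",188.2,254.9,27),("edge",134.4,258.5,28),("lead",46.5,259.4,10),("orig",128.9,259.4,0)]: print(n,px2w(c,r,cc,z=z))
def rect(m,name):
    m=cv2.morphologyEx(m.astype(np.uint8),cv2.MORPH_OPEN,np.ones((3,3)))>0
    Q=W[m]; r=cv2.minAreaRect(Q[:,:2].astype(np.float32)); print(name,np.round(r[0],1),np.round(r[1],1),round(r[2],2),Q[:,2].mean().round(1),m.sum())
m=b&(Z>24)&(Z<31); m[140:]=0; rect(m,"boxtop")
m=b&(Z>36)&(Z<46); m[:140]=0; rect(m,"griptop")
m=b&(Z>2.8)&(Z<8); m[:140]=0; rect(m,"deck")
m=b&(Z>2.8)&(Z<50); rect(m,"all")
```

```text
6.491458711885002 nan 41.69295949642765
grip [ 515.43861278 -194.13975972   27.        ]
edge [ 518.12871259 -126.25290067   28.        ]
lead [516.46865036 -25.65586064  10.        ]
orig [ 519.31668652 -121.5129898     0.        ]
boxtop [518.1 -78. ] [104.   90.5] 0.89 29.2 6309
griptop [ 520.6 -188. ] [25.1 47.7] 1.15 40.5 732
deck [ 519.8 -178.8] [104.6  87.5] 1.51 6.5 3520
all [ 518.9 -123.2] [104.2 200.1] 1.0 21.4 13697
```

>>> apply_moves(
  targets=[
    {"gripper": 1,"slide": [-20,2.3,40],"yaw": 0.01},
    {"gripper": 1,"slide": [-20,2.3,80],"yaw": 0.01},
    {"gripper": 1,"slide": [-20,2.3,120],"yaw": 0.01},
    {"gripper": 1,"slide": [-20,2.3,160],"yaw": 0.01},
    {"gripper": 1,"slide": [-20,2.3,190],"yaw": 0.01},
    {"gripper": 1,"slide": [-20,2.3,203],"yaw": 0.01},
    {"gripper": 1,"slide": [-20,2.3,209],"yaw": 0.01},
    {"gripper": 1,"slide": [-20,2.3,209],"yaw": 0.01},
    {"gripper": 0.6,"slide": [-20,2.3,209],"yaw": 0.01},
    {"gripper": 0.35,"slide": [-20,2.3,209],"yaw": 0.01},
  ],
)

```text
t: 3.85
ee_pos: [520.1, -191.9, 25.6]
tcp_rot: [2.204, 2.234, 0.001]
wrist_force: [0.2, -0.1, 0.4]
width: 81.5
```

>>> apply_moves(
  targets=[
    {"gripper": 0.3,"slide": [0,0,0],"yaw": 0},
    {"gripper": 0,"slide": [0,0,0],"yaw": 0},
    {"gripper": 0,"slide": [0,0,0],"yaw": 0},
    {"gripper": 0,"slide": [0,0,0],"yaw": 0},
    {"gripper": 0,"slide": [0,0,0],"yaw": 0},
    {"gripper": 0,"slide": [0,0,0],"yaw": 0},
    {"gripper": 0,"slide": [0,0,0],"yaw": 0},
    {"gripper": 0,"slide": [0,0,0],"yaw": 0},
    {"gripper": 0,"slide": [0,0,0],"yaw": 0},
    {"gripper": 0,"slide": [0,0,0],"yaw": 0},
  ],
)

```text
t: 4.85
ee_pos: [519.9, -191.8, 25.5]
tcp_rot: [2.204, 2.235, 0.001]
wrist_force: [-1.5, 0.2, -0.3]
width: 26.1
```

Run:
```python
from h import *
o=observe(); Rt=R.from_rotvec(o["tcp_rot"]).as_matrix(); print(o["t"],o["ee_pos"],Rt.round(4),o["width"])
c=camera("wrist"); save(c,"w2.png")
W=cloud(c);Z=W[...,2]; np.save("w2.npy",W)
```

```text
4.85 [ 519.8884917  -191.83937002   25.48395653] [[-0.0137  0.9999  0.0023]
 [ 0.9999  0.0138 -0.0017]
 [-0.0017  0.0023 -1.    ]] 26.126298586220926
```

View pics/w2.png

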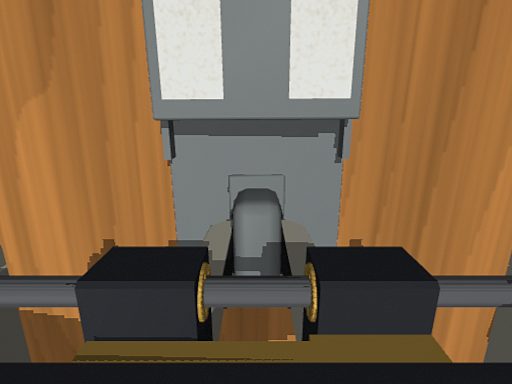

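Run:
```python
from h import *
for n,bb in [("side",(140,225,165,210)),("top",(115,165,225,262))]:
    c=camera(n);save(c,n+"1.png");W=cloud(c);Z=W[...,2]
    b=np.zeros((384,512),bool); b[bb[0]:bb[1],bb[2]:bb[3]]=1
    for lo,hi in [(15,60),(60,90),(90,130),(130,200)]:
        Q=W[b&(Z>lo)&(Z<hi)]
        if len(Q): print(n,lo,hi,len(Q),np.percentile(Q,[1,50,99],axis=0).round(0).tolist(),Q.min(0).round(0))
    b=np.zeros((384,512),bool)
    if n=="top":
        b[240:300,175:260]=1; Q=W[b&(Z>22)&(Z<34)]; print("red",Q.min(0),Q.max(0))
    print([(np.round(r["point"],1).tolist(),px2w(c,*r["point"],z=0).round(0)) for r in pinpoint(c,"pen_pot")])
```

```text
side 15 60 362 [[696.0, -37.0, 16.0], [715.0, 16.0, 40.0], [800.0, 32.0, 59.0]] [694. -48.  15.]
side 60 90 372 [[696.0, -47.0, 61.0], [726.0, 3.0, 77.0], [795.0, 32.0, 90.0]] [695. -48.  60.]
side 90 130 245 [[697.0, -45.0, 90.0], [729.0, 2.0, 98.0], [775.0, 31.0, 129.0]] [696. -48.  90.]
side 130 200 185 [[704.0, -38.0, 131.0], [730.0, -24.0, 151.0], [769.0, 26.0, 184.0]] [703. -40. 130.]
[([210.1, 193.0], array([734.,  -9.,   0.])), ([195.8, 284.6], array([ 527., -216.,    0.]))]
top 15 60 327 [[697.0, -50.0, 20.0], [735.0, -11.0, 52.0], [775.0, 25.0, 60.0]] [697. -51.  17.]
top 60 90 162 [[698.0, -49.0, 60.0], [746.0, -10.0, 74.0], [803.0, 27.0, 89.0]] [698. -51.  60.]
top 90 130 159 [[698.0, -49.0, 91.0], [735.0, -6.0, 96.0], [777.0, 28.0, 129.0]] [697. -51.  91.]
top 130 200 88 [[705.0, -42.0, 131.0], [741.0, -2.0, 158.0], [770.0, 25.0, 188.0]] [705. -42. 130.]
red [297.42934993 -28.97309886  22.03752777] [413.29663867 155.51714245  33.98542593]
[([146.2, 243.1], array([738., -11.,   0.]))]
```

View pics/top1.png

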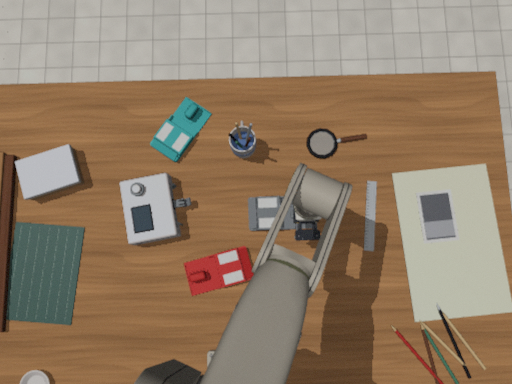

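The cassette is gripped (26.1 mm). The pen pot's near side is at x≈696, y≈-10, which leaves about 12 mm to the gripper's body on the insertion line. Next I drag the cassette to the pre-entry pose on the printer's axis.

>>> apply_moves(
  targets=[
    {"gripper": 0,"slide": [6,4,0],"yaw": -0.01},
    {"gripper": 0,"slide": [20,14,0],"yaw": -0.03},
    {"gripper": 0,"slide": [36,25,0],"yaw": -0.05},
    {"gripper": 0,"slide": [52,36,0],"yaw": -0.07},
    {"gripper": 0,"slide": [68,47,0],"yaw": -0.09},
    {"gripper": 0,"slide": [84,58,0],"yaw": -0.115},
    {"gripper": 0,"slide": [100,69,0],"yaw": -0.135},
    {"gripper": 0,"slide": [112,77,0],"yaw": -0.15},
    {"gripper": 0,"slide": [117.6,80.3,0],"yaw": -0.157},
    {"gripper": 0,"slide": [117.6,80.3,0],"yaw": -0.157},
  ],
)

```text
t: 6.1
ee_pos: [599.0, -72.1, 25.5]
tcp_rot: [2.021, 2.402, 0.002]
wrist_force: [1.3, 2.5, 0.7]
width: 25.9
```

Run:
```python
from h import *
o=observe(); Rt=R.from_rotvec(o["tcp_rot"]).as_matrix(); print(o["t"],o["ee_pos"],Rt.round(4),o["width"],o["wrist_force"])
c=camera("wrist"); save(c,"w3.png"); np.save("w3.npy",cloud(c))
c=camera("top"); save(c,"top2.png"); np.save("top2.npy",cloud(c))
```

```text
6.1 [598.9976036  -72.09111192  25.51538387] [[-0.1708  0.9853  0.0027]
 [ 0.9853  0.1708 -0.001 ]
 [-0.0014  0.0025 -1.    ]] 25.917038950297297 [1.27685521 2.53293936 0.72375584]
```

View pics/w3.png

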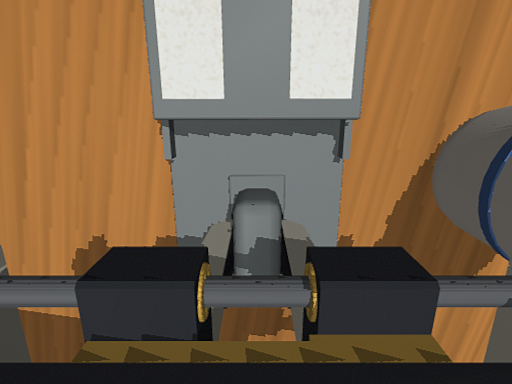

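View pics/top2.png

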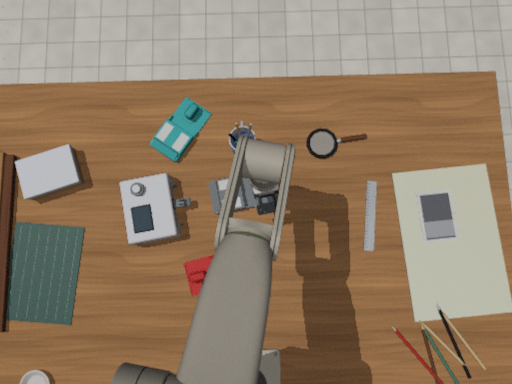

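The cassette follows the gripper rigidly (same wrist view as before); the box is at (225–255, 195) in the top view, lined up with the catch at (183, 202). Next I check its lateral alignment in the printer frame with the top and side views.

```bash
cat >> h.py <<'E'
PC=np.array([537.5,280.7]); PY=np.radians(99.8)
def toP(W,C=PC,y=PY):
    c,s=np.cos(y),np.sin(y); d=W[...,:2]-C
    return np.stack([d[...,0]*c+d[...,1]*s,-d[...,0]*s+d[...,1]*c,W[...,2]],-1)
E
python3 - <<'E'
from h import *
for n in ["top","side"]:
    c=camera(n);W=cloud(c);
    if n=="side": save(c,"side2.png")
    b=np.zeros((384,512),bool)
    b[(slice(165,255),slice(110,205)) if n=="top" else (slice(245,345),slice(120,240))]=1
    m=b&(W[...,2]>64)&(W[...,2]<75)
    r=cv2.minAreaRect(W[m][:,:2].astype(np.float32)); C=np.array(r[0]);print(n,"printer",r)
    a=r[2] if abs(r[2])<45 else r[2]-90
    y=np.radians(90+a); P=toP(W,C,y)
    # catch
    k=(P[...,0]>-135)&(P[...,0]<-80)&(P[...,2]>36)&(P[...,2]<50)&(abs(P[...,1])<40)
    print(" catch y",np.percentile(P[k][:,1],[2,50,98]).round(1),"x",P[k][:,0].min().round(1),k.sum())
    # box by x-slices
    for x0 in range(-270,-190,10):
        k=(P[...,0]>x0)&(P[...,0]<x0+10)&(P[...,2]>12)&(P[...,2]<33)&(abs(P[...,1])<75)
        if k.sum()>5: q=P[k]; print(" x",x0,"y",q[:,1].min().round(1),q[:,1].max().round(1),"mid",((q[:,1].min()+q[:,1].max())/2).round(1),"z",np.median(q[:,2]).round(1),k.sum())
    k=(P[...,0]>-240)&(P[...,0]<-150)&(P[...,2]>6)&(P[...,2]<33)&(abs(P[...,1])<40); print(" front x",P[k][:,0].max())
E
```

```text
top printer ((538.5731811523438, 279.4075927734375), (196.1241912841797, 151.15048217773438), 10.067084312438965)
 catch y [-10.8   1.6  12.7] x -126.0 92
 x -270 y 24.9 52.8 mid 38.9 z 28.5 24
 x -260 y -49.6 52.8 mid 1.6 z 28.9 12
 x -250 y -51.3 -19.8 mid -35.5 z 28.6 23
 x -240 y -50.7 -1.9 mid -26.3 z 29.0 43
 x -230 y -52.7 22.0 mid -15.4 z 29.5 66
 x -220 y -50.6 45.0 mid -2.8 z 28.6 80
 x -210 y -51.5 51.9 mid 0.2 z 25.9 102
 x -200 y -50.7 50.1 mid -0.3 z 21.9 99
 front x -158.31975453579545
side printer ((536.4347534179688, 282.038330078125), (194.42410278320312, 149.75440979003906), 10.085472106933594)
 catch y [-11.    0.8  12. ] x -126.1 73
 x -270 y -52.0 51.7 mid -0.2 z 27.3 88
 x -260 y -51.2 52.4 mid 0.6 z 27.2 92
 x -250 y -50.3 52.4 mid 1.0 z 27.5 93
 x -240 y -49.8 51.8 mid 1.0 z 27.3 95
 x -230 y -52.9 53.3 mid 0.2 z 27.1 98
 x -220 y -53.4 52.1 mid -0.6 z 26.0 129
 x -210 y -54.6 51.7 mid -1.5 z 22.9 125
 x -200 y -51.0 52.0 mid 0.5 z 19.5 148
 front x -187.5269021147082
```

View pics/side2.png

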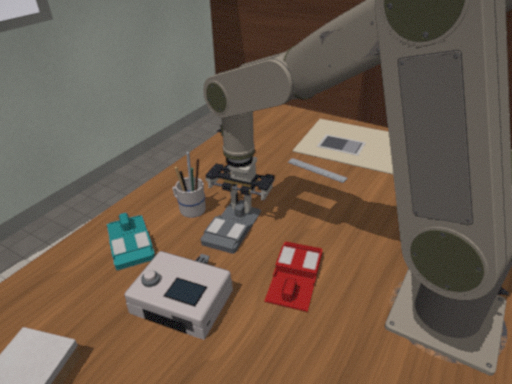

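Aligned within about 1 mm and 0.2°. Now the first part of the insertion.

>>> apply_moves(
  targets=[
    {"gripper": 0,"slide": [6,0,0],"yaw": 0},
    {"gripper": 0,"slide": [18,0,0],"yaw": 0},
    {"gripper": 0,"slide": [30,0,0],"yaw": 0},
    {"gripper": 0,"slide": [42,0,0],"yaw": 0},
    {"gripper": 0,"slide": [54,0,0],"yaw": 0},
    {"gripper": 0,"slide": [66,0,0],"yaw": 0},
    {"gripper": 0,"slide": [78,0,0],"yaw": 0},
    {"gripper": 0,"slide": [90,0,0],"yaw": 0},
    {"gripper": 0,"slide": [100,0,0],"yaw": 0},
    {"gripper": 0,"slide": [105,0,0],"yaw": 0},
  ],
)

```text
t: 7.3
ee_pos: [580.9, 30.4, 25.5]
tcp_rot: [2.022, 2.399, -0.0]
wrist_force: [1.8, -8.4, 0.2]
width: 25.9
```

Run:
```python
from h import *
o=observe(); print(o["t"],o["ee_pos"],toP(o["ee_pos"]),o["wrist_force"],o["moment"],o["width"])
c=camera("wrist"); save(c,"w4.png")
```

```text
7.3 [580.86175858  30.38133062  25.54835257] [-2.54046577e+02 -1.22404049e-01  2.55483526e+01] [ 1.77616112 -8.42417873  0.24372928] [-1.36586704 -0.0920171   0.05278012] 25.87627458858049
```

View pics/w4.png

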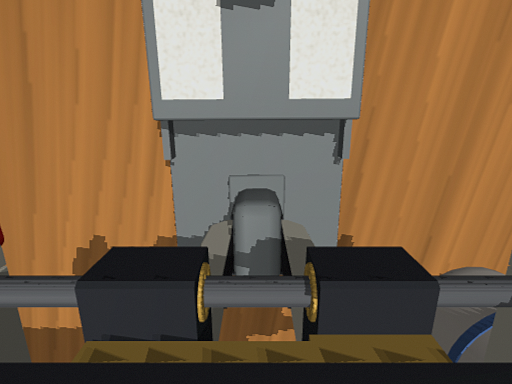

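The view shows the cassette still square in the jaws, with the catch's shadow at the top middle (245, 3). The push force is 8.4 N, which fits a cassette riding under the catch. Continuing.

>>> apply_moves(
  targets=[
    {"gripper": 0,"slide": [6,0,0],"yaw": 0},
    {"gripper": 0,"slide": [16,0,0],"yaw": 0},
    {"gripper": 0,"slide": [26,0,0],"yaw": 0},
    {"gripper": 0,"slide": [36,0,0],"yaw": 0},
    {"gripper": 0,"slide": [46,0,0],"yaw": 0},
    {"gripper": 0,"slide": [56,0,0],"yaw": 0},
    {"gripper": 0,"slide": [65,0,0],"yaw": 0},
    {"gripper": 0,"slide": [72,0,0],"yaw": 0},
    {"gripper": 0,"slide": [77,0,0],"yaw": 0},
    {"gripper": 0,"slide": [80,0,0],"yaw": 0},
  ],
)

```text
t: 8.35
ee_pos: [567.2, 109.8, 25.5]
tcp_rot: [2.021, 2.399, -0.001]
wrist_force: [1.1, -7.4, 1.3]
width: 25.7
```

Run:
```python
from h import *
o=observe(); print(o["t"],o["ee_pos"],toP(o["ee_pos"]),o["wrist_force"],o["moment"],o["width"])
c=camera("wrist"); save(c,"w5.png")
```

```text
8.35 [567.1688325  109.8427879   25.51135922] [-1.73413963e+02 -1.54381380e-01  2.55113592e+01] [ 1.10369043 -7.42034124  1.27305744] [-1.20077378  0.01435216  0.11226023] 25.713256976307868
```

View pics/w5.png

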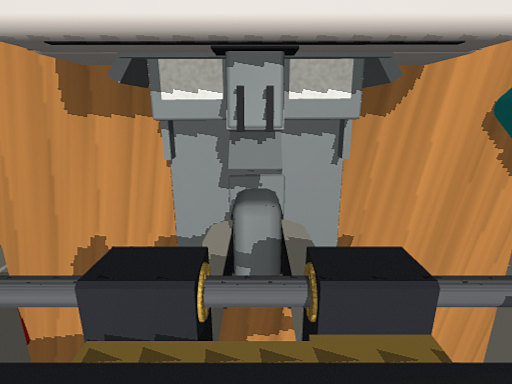

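The cassette is in the slot, centred between the cheeks (123 and 388), with the catch (227–284, 50–130) riding over the box's back edge. About 7–8 mm to go by the estimate, so I creep.

>>> apply_moves(
  targets=[
    {"gripper": 0,"slide": [1,0,0],"yaw": 0},
    {"gripper": 0,"slide": [2,0,0],"yaw": 0},
    {"gripper": 0,"slide": [3,0,0],"yaw": 0},
    {"gripper": 0,"slide": [4,0,0],"yaw": 0},
    {"gripper": 0,"slide": [5,0,0],"yaw": 0},
    {"gripper": 0,"slide": [6,0,0],"yaw": 0},
    {"gripper": 0,"slide": [7,0,0],"yaw": 0},
    {"gripper": 0,"slide": [7.5,0,0],"yaw": 0},
    {"gripper": 0,"slide": [7.5,0,0],"yaw": 0},
    {"gripper": 0,"slide": [7.5,0,0],"yaw": 0},
  ],
)

```text
t: 9.4
ee_pos: [565.9, 116.3, 25.5]
tcp_rot: [2.021, 2.398, -0.003]
wrist_force: [-0.8, -8.8, 2.5]
width: 25.8
```

```bash
cat > chk.py <<'E'
from h import *
import sys
o=observe(); print(o["t"],o["ee_pos"],toP(o["ee_pos"]),o["wrist_force"],o["moment"],o["width"],o["joint_positions"].round(2))
c=camera("wrist"); save(c,sys.argv[1]); 
P=toP(cloud(c))
k=(P[...,0]>-135)&(P[...,0]<-80)&(abs(P[...,1])<10)&(P[...,2]>30)&(P[...,2]<65)
print("catch top z by x")
for x in range(-130,-80,6):
    q=P[k&(P[...,0]>=x)&(P[...,0]<x+6)]
    if len(q): print(x,q[:,2].max().round(1),np.median(q[:,2]).round(1),len(q))
E
python3 chk.py w6.png
```

```text
9.4 [565.86187441 116.32370206  25.49387358] [-1.66805163e+02  3.03922925e-02  2.54938736e+01] [-0.84259436 -8.84602276  2.46228517] [-1.35458559  0.08361055  0.09669302] 25.7656408382794 [ 0.12  0.26  1.73 -0.01  1.14 -0.05]
catch top z by x
-130 42.9 40.7 320
-124 41.9 38.4 564
-118 38.0 34.2 517
-112 50.8 46.7 396
-106 50.9 46.8 618
-100 50.6 47.0 646
-94 50.0 46.6 642
-88 48.5 46.5 697
-82 48.3 46.5 237
```

View pics/w6.png

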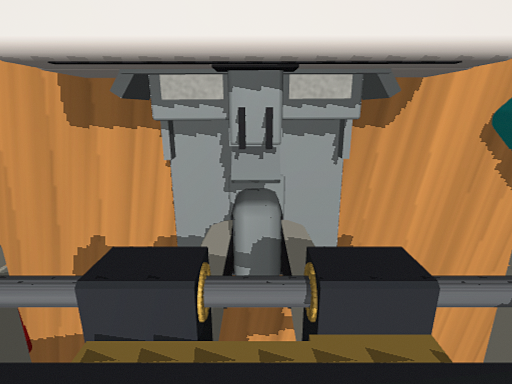

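The catch's top now looks level at about 46 mm (45 expected at rest, with +1–1.5 mm depth bias), and its nose overlaps the deck behind the box edge. I push a touch more to reach the end stop.

>>> apply_moves(
  targets=[
    {"gripper": 0,"slide": [1,0,0],"yaw": 0},
    {"gripper": 0,"slide": [1.5,0,0],"yaw": 0},
    {"gripper": 0,"slide": [2,0,0],"yaw": 0},
    {"gripper": 0,"slide": [2.5,0,0],"yaw": 0},
    {"gripper": 0,"slide": [3,0,0],"yaw": 0},
    {"gripper": 0,"slide": [3.5,0,0],"yaw": 0},
    {"gripper": 0,"slide": [4,0,0],"yaw": 0},
    {"gripper": 0,"slide": [4,0,0],"yaw": 0},
    {"gripper": 0,"slide": [4,0,0],"yaw": 0},
    {"gripper": 0,"slide": [4,0,0],"yaw": 0},
  ],
)

```text
t: 10.45
ee_pos: [565.3, 116.6, 25.5]
tcp_rot: [2.02, 2.395, -0.009]
wrist_force: [-0.1, -20.3, 3.6]
width: 25.7
```

```bash
python3 chk.py w7.png
```

```text
10.45 [565.30382951 116.63284795  25.5050804 ] [-166.40554341    0.52767457   25.5050804 ] [ -0.14914697 -20.32298251   3.59662534] [-3.21009808  0.07398703  0.12232742] 25.723846461956814 [ 0.12  0.26  1.73 -0.01  1.14 -0.04]
catch top z by x
-130 43.5 40.8 326
-124 41.8 38.4 559
-118 38.0 34.3 522
-112 50.5 46.6 393
-106 50.5 46.8 613
-100 50.8 46.9 642
-94 50.8 46.6 661
-88 48.3 46.5 697
-82 48.1 46.5 233
```

View pics/w7.png

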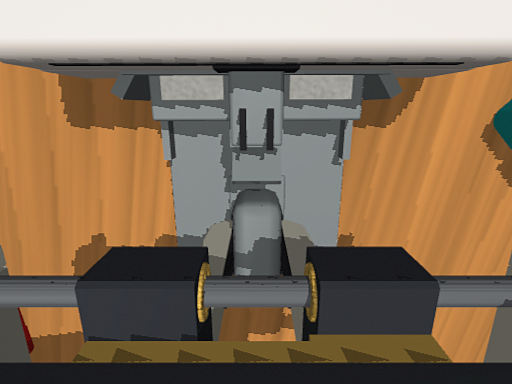

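At the stop: 20 N with only 0.4 mm more travel, and the catch level at 46–47 mm. I unload, let go and lift.

>>> apply_moves(
  targets=[
    {"gripper": 0,"slide": [0,0,0],"yaw": 0},
    {"gripper": 0,"slide": [0,0,0],"yaw": 0},
    {"gripper": 0.5,"slide": [0,0,0],"yaw": 0},
    {"gripper": 0.6,"slide": [0,0,0],"yaw": 0},
    {"gripper": 0.6,"slide": [0,0,0],"yaw": 0},
    {"gripper": 0.6,"slide": [0,0,0],"yaw": 0},
    {"gripper": 0.6,"slide": [0,0,-15],"yaw": 0},
    {"gripper": 0.6,"slide": [0,0,-55],"yaw": 0},
    {"gripper": 0.6,"slide": [0,0,-95],"yaw": 0},
    {"gripper": 0.6,"slide": [0,0,-135],"yaw": 0},
  ],
)

```text
t: 11.5
ee_pos: [564.8, 118.1, 163.1]
tcp_rot: [2.02, 2.395, -0.008]
wrist_force: [1.2, -0.2, 0.3]
width: 55.6
```

```bash
python3 chk.py w8.png
python3 - <<'E'
from h import *
c=camera("wrist"); P=toP(cloud(c))
for n in ["print_button_top","box_edge","cassette_grip","catch_nose"]:
    print(n,[(np.round(r["point"],0).tolist(),round(r["confidence"],2),toP(px2w(c,*r["point"],z=z)).round(1)) for r in pinpoint(c,n) for z in [dict(print_button_top=92,box_edge=28,cassette_grip=27,catch_nose=20)[n]]])
def rect(m,nm):
    m=cv2.morphologyEx(m.astype(np.uint8),cv2.MORPH_OPEN,np.ones((3,3)))>0
    q=P[m]; print(nm,len(q),np.percentile(q,[1,50,99],axis=0).round(1).tolist())
X,Y,Z=P[...,0],P[...,1],P[...,2]
rect((X>-205)&(X<-125)&(Z>35)&(Z<46)&(abs(Y)<25),"grip top (home -187..-137)")
for y0 in (-45,-30,25,40):
  k=(X>-140)&(X<-75)&(Y>y0)&(Y<y0+8)&(Z>22)&(Z<34); print("edge x at y",y0,np.percentile(P[k][:,0],[1,3]).round(1), k.sum())
k=(Z>85)&(Z<100)&(X>-30)&(X<70)&(Y<-20)
if k.sum(): rect(k,"button")
E
```

```text
11.5 [564.79251215 118.06016202 163.11930755] [-164.91202578    0.78858833  163.11930755] [ 1.24719344 -0.1964955   0.26594821] [-0.03921313 -0.10844584  0.00936814] 55.63360771715067 [ 0.12  0.11  1.64 -0.01  1.39 -0.04]
catch top z by x
-130 42.8 40.3 108
-124 41.8 38.3 153
-118 36.7 33.9 146
-112 50.3 46.4 106
-106 50.3 46.9 153
-100 50.4 47.0 153
-94 50.4 46.4 154
-88 48.3 46.4 153
-82 47.8 46.7 57
print_button_top []
box_edge [([186.0, 36.0], 0.98, array([-170.4,  224.8,   28. ])), ([150.0, 487.0], 0.68, array([-134.1, -242.8,   28. ])), ([116.0, 252.0], 0.64, array([-99.4,  -1.6,  28. ])), ([13.0, 253.0], 0.58, array([-9.5, -2.4, 28. ]))]
cassette_grip [([123.0, 14.0], 0.73, array([-106.3,  233.7,   27. ])), ([181.0, 249.0], 0.6, array([-166.,    2.,   27.]))]
catch_nose [([115.0, 252.0], 0.89, array([-99.1,  -1.5,  20. ]))]
grip top (home -187..-137) 1195 [[-185.6, -12.1, 35.8], [-159.5, 0.1, 40.8], [-125.6, 12.5, 42.9]]
edge x at y -45 [-97.9 -97.9] 179
edge x at y -30 [-97.9 -97.9] 176
edge x at y 25 [-97.8 -97.8] 180
edge x at y 40 [-97.8 -97.8] 182
```

View pics/w8.png

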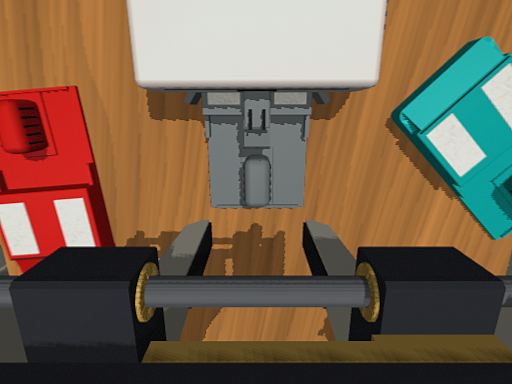

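The view shows the cassette home: box edge straight at (row 112), catch (257, 118) down behind it, measured edge at printer x ≈ -97.9 (home is -97). I now move over the button with the fingers shut.

>>> apply_moves(
  targets=[
    {"gripper": 0,"slide": [20,7,0],"yaw": 0},
    {"gripper": 0,"slide": [42,14,0],"yaw": 0},
    {"gripper": 0,"slide": [65,21,0],"yaw": 0},
    {"gripper": 0,"slide": [88,29,0],"yaw": 0},
    {"gripper": 0,"slide": [111,36,0],"yaw": 0},
    {"gripper": 0,"slide": [134,44,0],"yaw": 0},
    {"gripper": 0,"slide": [157,51,0],"yaw": 0},
    {"gripper": 0,"slide": [175,57,0],"yaw": 0},
    {"gripper": 0,"slide": [185,60.4,0],"yaw": 0},
    {"gripper": 0,"slide": [185,60.4,0],"yaw": 0},
  ],
)

```text
t: 12.8
ee_pos: [591.7, 311.2, 156.1]
tcp_rot: [2.02, 2.398, -0.014]
wrist_force: [-0.2, 0.5, -0.0]
width: 0.5
```

Run:
```python
from h import *
o=observe(); print(o["t"],o["ee_pos"],toP(o["ee_pos"]),o["tcp_rot"],o["wrist_force"],o["width"])
c=camera("wrist"); save(c,"w9.png"); s=camera("side"); save(s,"side9.png")
for n,cc in [("w",c),("s",s)]:
    W=cloud(cc);P=toP(W);X,Y,Z=P[...,0],P[...,1],P[...,2]
    k=(Z>88)&(Z<97)&(X>-10)&(X<50)&(Y<-35)&(Y>-85); print(n,k.sum())
    if k.sum()>4:print(cv2.minAreaRect(W[k][:,:2].astype(np.float32)),np.median(Z[k]))
    print([(np.round(r["point"]),round(r["confidence"],2),px2w(cc,*r["point"],z=92).round(1)) for r in pinpoint(cc,"print_button_top")])
```

```text
12.8 [591.65302873 311.16406166 156.09317397] [ 20.80216708 -58.54809492 156.09317397] [ 2.01980806  2.3981029  -0.01437819] [-0.1752075   0.48373892 -0.0379107 ] 0.48824803498649133
w 783
((592.7809448242188, 310.33282470703125), (25.289535522460938, 24.035381317138672), 23.269649505615234) 93.26864020317328
[(array([208., 255.]), 0.68, array([591.3, 308.9,  92. ]))]
s 77
((591.4872436523438, 311.50732421875), (22.37841033935547, 23.354351043701172), 44.423683166503906) 90.60410205133587
[(array([273., 148.]), 0.44, array([595.5, 309.8,  92. ]))]
```

View pics/w9.png

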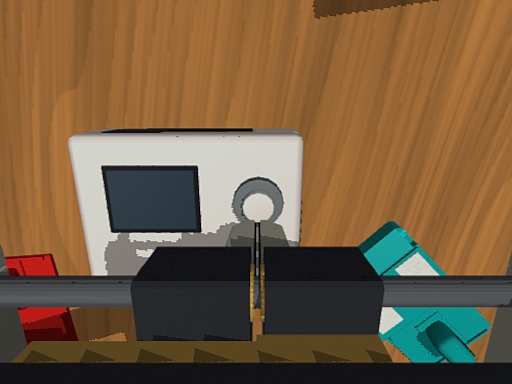

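View pics/side9.png

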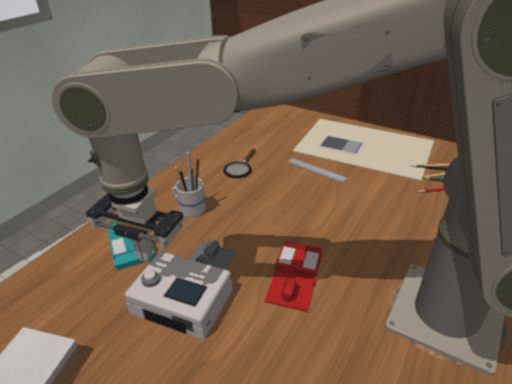

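The fingers are over the button: it is at (258, 207) in the wrist view, about (592.5, 310.7) in the world, within 1 mm of the TCP. Next I press and hold, so that I can read the force.

>>> apply_moves(
  targets=[
    {"gripper": 0,"slide": [0,1,15],"yaw": 0},
    {"gripper": 0,"slide": [0,1,32],"yaw": 0},
    {"gripper": 0,"slide": [0,1,43],"yaw": 0},
    {"gripper": 0,"slide": [0,1,48],"yaw": 0},
    {"gripper": 0,"slide": [0,1,51],"yaw": 0},
    {"gripper": 0,"slide": [0,1,54],"yaw": 0},
    {"gripper": 0,"slide": [0,1,56],"yaw": 0},
    {"gripper": 0,"slide": [0,1,58],"yaw": 0},
    {"gripper": 0,"slide": [0,1,58.5],"yaw": 0},
    {"gripper": 0,"slide": [0,1,58.5],"yaw": 0},
  ],
)

```text
t: 14.0
ee_pos: [593.8, 309.1, 100.3]
tcp_rot: [2.021, 2.395, -0.011]
wrist_force: [-3.9, -2.1, 7.6]
width: 0.3
```

7.6 N at TCP z 100.3, against 4.5 N and z ≈ 100 for a full press: bottomed. I push a bit more, then lift clear.

>>> apply_moves(
  targets=[
    {"gripper": 0,"slide": [0,0,3],"yaw": 0},
    {"gripper": 0,"slide": [0,0,4],"yaw": 0},
    {"gripper": 0,"slide": [0,0,4],"yaw": 0},
    {"gripper": 0,"slide": [0,0,4],"yaw": 0},
    {"gripper": 0,"slide": [0,0,4],"yaw": 0},
    {"gripper": 0,"slide": [0,0,4],"yaw": 0},
    {"gripper": 0,"slide": [0,0,4],"yaw": 0},
    {"gripper": 0,"slide": [0,0,4],"yaw": 0},
    {"gripper": 0,"slide": [0,0,4],"yaw": 0},
    {"gripper": 0,"slide": [0,0,4],"yaw": 0},
  ],
)

```text
t: 15.0
ee_pos: [594.0, 309.2, 100.0]
tcp_rot: [2.021, 2.394, -0.009]
wrist_force: [-13.8, -6.4, 23.8]
width: 0.6
```

>>> apply_moves(
  targets=[
    {"gripper": 0,"slide": [0,0,-8],"yaw": 0},
    {"gripper": 0,"slide": [0,0,-20],"yaw": 0},
    {"gripper": 0,"slide": [0,0,-40],"yaw": 0},
    {"gripper": 0,"slide": [-15,0,-70],"yaw": 0},
    {"gripper": 0,"slide": [-40,0,-80],"yaw": 0},
    {"gripper": 0,"slide": [-65,0,-80],"yaw": 0},
    {"gripper": 0,"slide": [-90,0,-80],"yaw": 0},
    {"gripper": 0,"slide": [-115,0,-80],"yaw": 0},
    {"gripper": 0,"slide": [-130,0,-80],"yaw": 0},
    {"gripper": 0,"slide": [-130,0,-80],"yaw": 0},
  ],
)

```text
t: 16.0
ee_pos: [616.3, 180.2, 181.7]
tcp_rot: [2.023, 2.392, -0.009]
wrist_force: [-0.0, 0.6, -0.7]
width: 0.5
```

Run:
```python
from h import *
o=observe(); print(o["t"],o["ee_pos"],toP(o["ee_pos"]),o["wrist_force"],o["qd"].round(3))
c=camera("wrist"); save(c,"w10.png"); s=camera("side"); save(s,"side10.png")
for n,cc in [("w",c),("s",s)]:
    P=toP(cloud(cc));X,Y,Z=P[...,0],P[...,1],P[...,2]
    k=(np.hypot(X-20,Y+60)<9)&(Z>75)&(Z<105); print(n,"button z",np.median(Z[k]) if k.sum() else None,k.sum())
    for x in range(-130,-80,8):
        q=P[(X>=x)&(X<x+8)&(abs(Y)<9)&(Z>30)&(Z<65)]
        if len(q): print(" catch",x,np.median(q[:,2]).round(1),len(q))
    for y0 in (-45,-30,25,40):
        k=(X>-140)&(X<-75)&(Y>y0)&(Y<y0+8)&(Z>22)&(Z<34)
        if k.sum(): print(" edge",y0,np.percentile(X[k],[1,3]).round(1))
```

```text
16.0 [616.27806987 180.23281176 181.65967334] [-112.40993664  -60.52806248  181.65967334] [-0.00354926  0.55634181 -0.7194841 ] [ 0.04   0.009 -0.005  0.018  0.001  0.029]
w button z 93.54148879909971 520
 catch -130 40.2 101
 catch -122 36.2 152
 catch -114 46.7 75
 catch -106 47.0 137
 catch -98 46.7 146
 catch -90 46.5 143
 catch -82 46.9 51
 edge -45 [-98.2 -97. ]
 edge -30 [-98.1 -98.1]
 edge 25 [-97.7 -97.6]
 edge 40 [-97.7 -97.7]
s button z 91.47624519266685 40
 catch -130 37.5 10
 catch -122 36.3 16
 catch -114 44.7 3
 catch -106 44.7 17
 catch -98 44.7 13
```

View pics/w10.png

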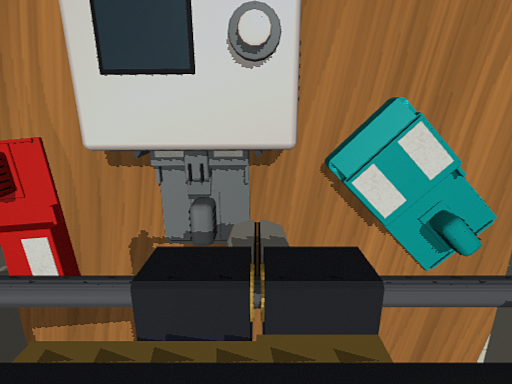

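View pics/side10.png

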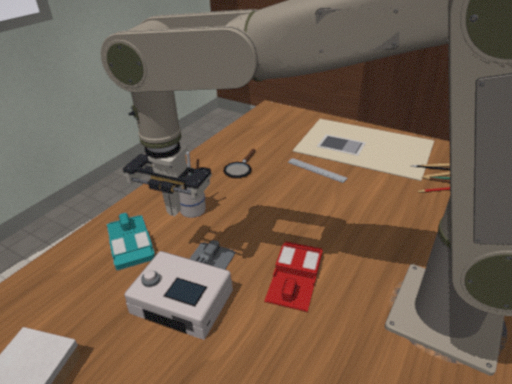

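The button (255, 28) is up, the cassette is home with the catch (197, 165) down, and the arm is clear. I hand the job in.

Run:
```python
from h import *
print(sign_off()); o=observe(); print(o["t"],o["wrist_force"])
```

```text
the job is handed in; nothing more can be done
None
the job is handed in; nothing more can be done
```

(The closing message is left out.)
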